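Close the locking stop on the green rubbing stone

ROBOT

A 6-joint arm with a two-finger parallel gripper is mounted at the origin on a cart in front of the work surface, level with it; the furniture and walls round the work are solid. World frame = base frame: x ahead of the robot, y to its left, z up, the work surface at z = 0. Lengths are in m, angles in rad, forces in N, time in s.
With the tool pointing down it reaches from about 0.275 to 0.85 m from the base axis. Payload 5.2 kg.
Tool frame: the origin (TCP) lies on the front face of the gripper's body, between the roots of the fingers; the fingertips stand 73 mm ahead of it and the grasp point (between the pads) lies 54 mm ahead of it; z points along the fingers, y is the direction in which the jaws open and shut (so a half turn about z gives the same grasp; the last joint's range is limited). The gripper opens to 85 mm and grips with 20 to 120 N. Pads are 22 mm wide; open, the fingers measure 114 mm over their backs; the gripper's body (76 mm by 85 mm) begins 54 mm behind the grasp point. The pads swing forward as they close: fully open they stand 13 mm farther back than shut.
Start: joints at [-1.347, 0.259, 1.535, -0, 1.348, -0.203], TCP at [0.228, -0.501, 0.304] pointing down, gripper open.
Joint ranges: [-3.14, 3.14], [-0.91, 2.08], [0.19, 2.58], [-1.22, 4.36], [0.22, 2.71], [-3.12, 3.12]. Speed limits (rad/s): [2.57, 2.57, 3.14, 3.14, 3.14, 3.14].

INTERFACE

Orientations are given as a rotation vector (axis times angle).
In Python, from workcell import r gives the robot as it stands.
- The arm moves only by the tool apply_moves, never from a script. Its argument "increments" is a list of rows, each a list of 7 numbers: the shift along the tool's x, y, z in mm, then the turn, a rotation vector about the tool's x, y, z in rad, then the opening, from 0 (shut) to 1 (fully open). In form: [[tx, ty, tz, ax, ay, az, fingers], ...]. A call has 1 to 10 rows; each row is the pose to reach, as a shift and turn from the pose measured when the call began, along the tool's axes at that moment; what a row does not reach only later rows make up. A row lasts 1/8 s, in which the tool goes at most 62.5 mm and 10.7 degrees, less where a joint would pass 70% of its speed; a pose out of reach is approached as far as the arm can. A call with a gripper value outside its range is refused whole. The fingers move at their own pace and stop on an object; "grip_force" is the grip in N (left out, the last holds). Time passes only in rows, so rows that repeat a pose let the fingers close. It gives the time, the measured TCP pose, the force and the opening at its end, in the units of the state.
- r.observe(): the state, without advancing time (a new reading comes with each control period).
- r.read_camera(name): name is "scene" or "top"; returns the picture (400x640x3 uint8, red, green, blue); there is no depth.
- r.get_calibration(name): a dict with "fx", "fy", "cx", "cy" (pixels), "R" (3x3) and "t" (3): a world point X has camera coordinates R X + t. Camera axes: x right, y down, z forward; pixel columns grow to the right and rows downward; lengths in m; the calibration is good to about 2 mm. A picture is of the moment at which its call begins. get_calibration takes no time and is no camera call.
- r.sign_off(): hands the job in, once; it reports no verdict.
The state is a dict: "t": time; "joint_pos": joint angles; "joint_vel": joint speeds; "tau": joint torques, N m; "tcp_pos": TCP position; "ee_rot": TCP orientation; "contact_force": force on the tool from outside, world axes, zero at the start; "ft_torque": the same for the moment, N m; "finger_gap": opening from 0.0 (shut) to 1.0 (fully open).
Only numpy, scipy, OpenCV 4.12 (cv2) and the standard library are available. Lean on these libraries where they do the work, as an engineer would, in place of code of your own. Each camera call takes 0.05 s, during which the arm holds its last target.

TASK

The larger, grey-green rubbing stone lies loose in its wooden holder and has to be held for dressing. On that holder squeeze the orange lock tab towards the black fin and, keeping it squeezed, slide the stop along until the stone sits snugly between the stop and the dark end block; then let go so that the tab springs back out and locks the stop. Leave the stop of the other holder, with the smaller reddish stone, as it is.

Things in the scene. Friction and masses are not known exactly. Their poses are not given: they have to be found in the camera images.
- green_stone: Grey-green rubbing stone, a loose block 101 x 41 x 25 mm, 0.2 to 0.4 kg, lying flat and lengthwise in its holder, 4 to 18 mm short of the end block. Origin: centre of its underside, 14 mm above the desk; its own y axis is its long axis. Whether its holder or the like one with the reddish stone stands left varies.
- green_holder: Its holder: honey-coloured board 280 x 90 x 14 mm fixed to the desk, with two steel guide strips (tops 24 mm above the desk) beside stone and stop. Dark end block, 36 mm high, at the end away from the robot. Origin: centre of the board's underside; x lengthwise towards the end block, whose inner face is at x = +118 mm.
- green_grip (a point): Pinch point on that holder's stop, 70 mm above the desk, midway between black fin and squeezed orange tab; both are 30 mm long in x, tops 86 mm above the desk. x: sliding direction, to the stone; y: pinch direction. Outer faces: fin (fixed) y = -18 mm; tab +26 mm, squeezed +18. Below, a carriage 50 x 68 mm, top 36 mm above the desk; its front, which meets the stone, at x = +25 mm.
- green_stop (a joint): Position of that stop along its holder in m, growing towards the stone, 0 to 0.100; starts at 0, locked. Reads 0.080 when the stone is snug between stop and end block. The tab's pawl drops between lock pins 16 mm apart (at 0, 0.016, ... 0.080, each with 4 mm of play either way), so it holds 40 N unless the tab is squeezed; then it slides with 1 N, 2 N more when it pushes the stone.
- green_tab (a joint): Travel of that stop's orange lock tab in m: 0 released (locked), 0.008 fully squeezed against its stop pin; unlocked beyond 0.005. It springs back by itself; the spring takes 8 N at first and 13 N fully squeezed, so grip with 20 to 40 N.
- red_grip (a point): The same pinch point on the stop of the other holder, the one with the reddish stone (84 x 36 x 20 mm). Not to be moved.
Not all that is in view belongs to the job. What is shaped like the green_stone but purple is not meant.

How it is judged:
On the way, in this order (a step that is already met when the one before it is completed fails the run):
1. the lock tab is squeezed while the stop is still short of the stone (value of joint green_tab above 0.005 m and value of joint green_stop below 0.03 m), for 0.2 s.
2. with the tab still squeezed the stop has come up to the stone (value of joint green_tab above 0.004 m and value of joint green_stop above 0.067 m), for 0.1 s.
At the end, for the whole second after the job is handed in: The green stone lies flat in its holder between stop and end block, with at most 13 mm of play in all; the stop's tab has sprung back (under 2 mm of travel) so that it is locked, and the stone is at rest (value of joint green_stop between 0.067 and 0.09 m and x of green_stone in the frame of green_grip between 0.065 and 0.0875 m and y of green_stone in the frame of green_grip between -0.012 and 0.012 m and height (world z) of green_stone below 0.02 m and angle between green_stone's own z axis and vertical below 0.1 rad and value of joint green_tab below 0.002 m and linear speed of green_stone below 0.02 m/s); the robot touches nothing.
It fails at once if the other holder's stop was moved by more than 8 mm (distance of red_grip from where it was at the start of the episode above 0.008 m).
It also fails if it takes over 32 s, if anything falls off the work surface, if the arm or the gripper's body presses on something with over 40 N, if the wrist force passes 120 N, or if a joint passes its speed limit or range.

## Working session

There is one attempt and no reset: what is moved stays moved. The work goes in short steps, Python scripts to look and compute and a tool call to move; the robot and the scene stay as the last step left them, time stands still between calls to the robot, and variables do not carry over. Pictures are saved under pics/ and viewed, and the job is handed in when it is done.

Besides the shell and the picture viewer there is one more tool, called as a command line: name --pt "numbers of a row" for each row, then --argument value for the rest. apply_moves: Moves the arm, as the interface text tells. Its arguments: {"type":"object","properties":{"increments":{"type":"array"},"grip_force":{"type":"number"}},"required":["increments"]}

```bash
mkdir -p pics
python3 - <<'E'
from workcell import r
import cv2,json
for n in("scene","top"):
    im=r.read_camera(n); cv2.imwrite(f"pics/{n}0.png",im[:,:,::-1])
    c=r.get_calibration(n); print(n,c)
print(r.observe())
E
```

```text
scene {'fx': 435.8038499643956, 'fy': 435.8038499643956, 'cx': 308.57499043595277, 'cy': 193.3429640518382, 'R': array([[-0.86595239, -0.49979022,  0.01833584],
       [-0.38732939,  0.6470038 , -0.65678157],
       [ 0.31638964, -0.57584358, -0.75385792]]), 't': array([0.44342945, 0.23687101, 0.74943958])}
top {'fx': 425.54280083221454, 'fy': 425.54280083221454, 'cx': 314.2728841283883, 'cy': 196.35396468989384, 'R': array([[ 0.01729727, -0.999842  ,  0.00409638],
       [-0.99184385, -0.01767606, -0.12622731],
       [ 0.12627977, -0.00187958, -0.99199289]]), 't': array([-0.02640116,  0.4951098 ,  0.84101741])}
{'t': 0.1, 'joint_pos': array([-1.34679479e+00,  2.59289242e-01,  1.53599258e+00,  1.69865566e-05,
        1.34800969e+00, -2.02791809e-01]), 'joint_vel': array([-3.32549984e-04,  1.06546054e-03, -2.32439180e-03,  4.54890478e-04,
       -4.26695935e-05, -7.09433653e-04]), 'tau': array([ 1.84005257e-03, -4.46971679e+01, -2.91248453e+01, -3.29357908e-04,
        6.19496815e-03,  1.17379071e-05]), 'tcp_pos': array([ 0.2276219 , -0.50028786,  0.30313983]), 'ee_rot': array([-3.06867339e+00, -6.64963242e-01,  2.28155555e-06]), 'contact_force': array([ 0.36292774,  0.55818068, -0.44295358]), 'ft_torque': array([ 0.01963785,  0.01796264, -0.01492967]), 'finger_gap': 0.9992601670742179}
```

View pics/scene0.png

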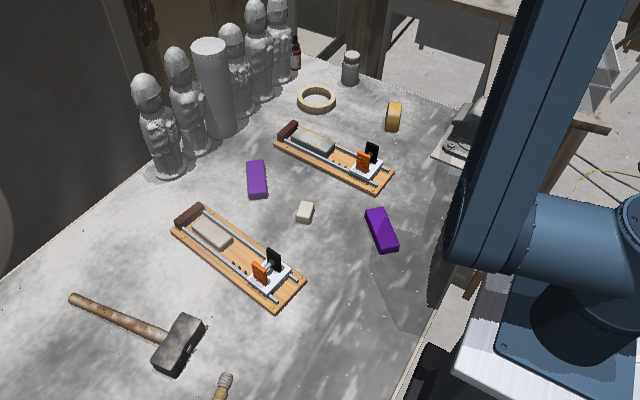

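View pics/top0.png

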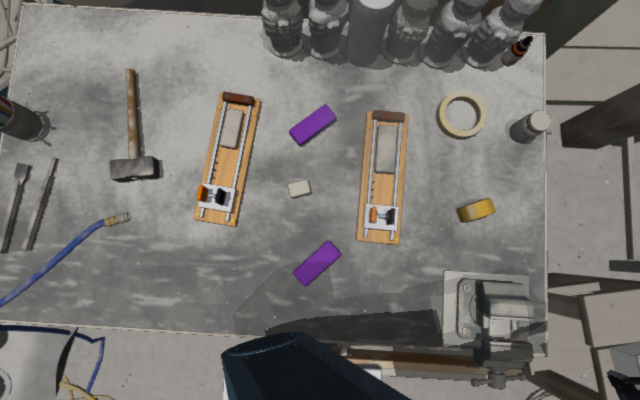

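The top view shows two holders, at about (228,160) and (383,178). The right stone looks larger and greener. I'll zoom in and measure colour, size and the board axes.

```bash
cat > h.py <<'E'
import numpy as np,cv2
from workcell import r
def ray(n,uv,z):
    c=r.get_calibration(n);R=c["R"];t=c["t"]
    d=R.T@np.array([(uv[0]-c["cx"])/c["fx"],(uv[1]-c["cy"])/c["fy"],1.]);o=-R.T@t
    return o+d*(z-o[2])/d[2]
def proj(n,X):
    c=r.get_calibration(n);p=c["R"]@np.asarray(X,float)+c["t"]
    return np.array([c["fx"]*p[0]/p[2]+c["cx"],c["fy"]*p[1]/p[2]+c["cy"]])
E
python3 - <<'E'
from h import *
im=cv2.imread("pics/top0.png"); s=cv2.imread("pics/scene0.png")
a=cv2.resize(im[80:250,180:270],None,fx=4,fy=3.5*4/3.5,interpolation=cv2.INTER_CUBIC)[:600]
b=cv2.resize(im[100:250,340:430],None,fx=4,fy=4,interpolation=cv2.INTER_CUBIC)
cv2.imwrite("pics/zoom.png",np.hstack([a[:600],b[:600]]))
print("stone BGR L",im[115:140,228:236].reshape(-1,3).mean(0),"R",im[130:160,382:391].reshape(-1,3).mean(0))
hsv=cv2.cvtColor(im,cv2.COLOR_BGR2HSV)
m=cv2.inRange(hsv,(8,90,90),(25,255,255))
for nm,(x0,x1,y0,y1) in dict(L=(190,270,85,232),R=(350,420,100,250)).items():
    mm=np.zeros_like(m);mm[y0:y1,x0:x1]=m[y0:y1,x0:x1]
    P=cv2.findNonZero(mm);rect=cv2.minAreaRect(P);bx=cv2.boxPoints(rect)
    print(nm,rect);print(np.array([ray("top",p,.014) for p in bx]).round(4))
    o=cv2.inRange(hsv,(3,190,120),(12,255,255));oo=np.zeros_like(o);oo[y0:y1,x0:x1]=o[y0:y1,x0:x1]
    P=cv2.findNonZero(oo).reshape(-1,2).astype(float);print("orange",len(P),P.mean(0),P.min(0),P.max(0))
E
```

```text
stone BGR L [154.355 163.945 172.1  ] R [148.63333333 158.09259259 161.64444444]
L ((226.39846801757812, 158.39764404296875), (43.81123352050781, 131.31373596191406), 11.53462028503418)
[[0.4472 0.2356 0.014 ]
 [0.7261 0.1939 0.014 ]
 [0.7082 0.1007 0.014 ]
 [0.4306 0.1458 0.014 ]]Traceback (most recent call last):
  File "<stdin>", line 14, in <module>
AttributeError: 'NoneType' object has no attribute 'reshape'
```

View pics/zoom.png

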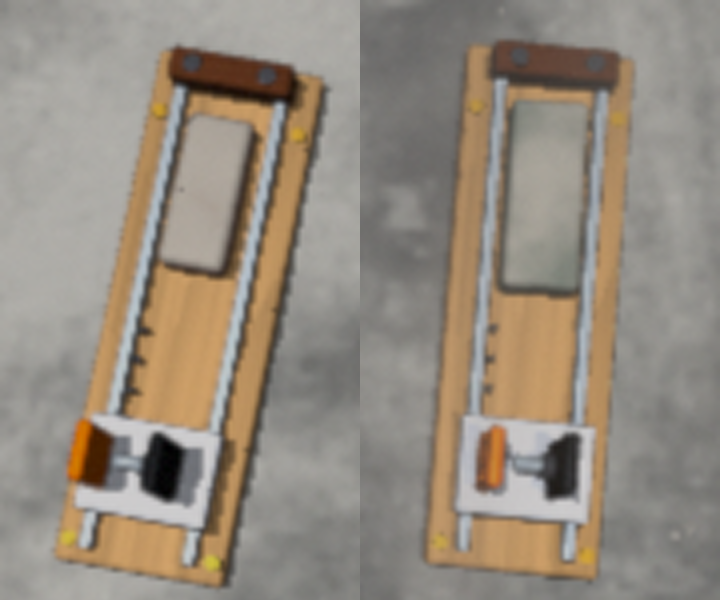

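Zoomed, the right holder's stone is grey-green and longer, so that is the target. The left one is pinkish. Each tab is on +y and each fin on -y. Next I'll get the right holder's pose.

Run:
```python
from h import *
im=cv2.imread("pics/top0.png"); sc=cv2.imread("pics/scene0.png")
def run(n,im,win,orwin):
    hsv=cv2.cvtColor(im,cv2.COLOR_BGR2HSV)
    x0,x1,y0,y1=win
    m=cv2.inRange(hsv,(8,70,60),(25,255,255));mm=np.zeros_like(m);mm[y0:y1,x0:x1]=m[y0:y1,x0:x1]
    P=cv2.findNonZero(mm).reshape(-1,2)
    W=np.array([ray(n,p,.014)[:2] for p in P])*1000
    rect=cv2.minAreaRect(W.astype(np.float32));print(n,"board mm",rect);
    o=cv2.inRange(hsv,(2,170,100),(13,255,255));oo=np.zeros_like(o);x0,x1,y0,y1=orwin;oo[y0:y1,x0:x1]=o[y0:y1,x0:x1]
    Q=cv2.findNonZero(oo)
    if Q is not None: print("orange",len(Q),cv2.minAreaRect(Q),Q.reshape(-1,2).mean(0))
    return rect
rt=run("top",im,(350,420,105,250),(360,380,200,230))
run("scene",sc,(268,398,118,198),(350,372,148,180))
a=cv2.resize(im[195:245,355:415],None,fx=12,fy=12,interpolation=cv2.INTER_NEAREST)
b=cv2.resize(sc[130:200,335:405],None,fx=8,fy=8,interpolation=cv2.INTER_NEAREST)
cv2.imwrite("pics/z1.png",a);cv2.imwrite("pics/z2.png",b)
```

```text
Traceback (most recent call last):
  File "h.py", line 4, in ray
    c=r.get_calibration(n);R=c["R"];t=c["t"]
ValueError: time passes only in moves, steps and waits
```

Repeated calibration calls are limited, so I'll cache them.

```bash
cat > h.py <<'E'
import numpy as np,cv2
from workcell import r
C={n:r.get_calibration(n) for n in("scene","top")}
def ray(n,uv,z):
    c=C[n];R=c["R"];t=c["t"]
    d=R.T@np.array([(uv[0]-c["cx"])/c["fx"],(uv[1]-c["cy"])/c["fy"],1.]);o=-R.T@t
    return o+d*(z-o[2])/d[2]
def proj(n,X):
    c=C[n];p=c["R"]@np.asarray(X,float)+c["t"]
    return np.array([c["fx"]*p[0]/p[2]+c["cx"],c["fy"]*p[1]/p[2]+c["cy"]])
E
python3 - <<'E'
from h import *
im=cv2.imread("pics/top0.png"); sc=cv2.imread("pics/scene0.png")
def run(n,im,win,orwin):
    hsv=cv2.cvtColor(im,cv2.COLOR_BGR2HSV)
    x0,x1,y0,y1=win
    m=cv2.inRange(hsv,(8,70,60),(25,255,255));mm=np.zeros_like(m);mm[y0:y1,x0:x1]=m[y0:y1,x0:x1]
    P=cv2.findNonZero(mm).reshape(-1,2)
    W=np.array([ray(n,p,.014)[:2] for p in P])*1000
    rect=cv2.minAreaRect(W.astype(np.float32));print(n,"board mm",rect);
    o=cv2.inRange(hsv,(2,170,100),(13,255,255));oo=np.zeros_like(o);x0,x1,y0,y1=orwin;oo[y0:y1,x0:x1]=o[y0:y1,x0:x1]
    Q=cv2.findNonZero(oo)
    if Q is not None: print("orange",len(Q),cv2.minAreaRect(Q),Q.reshape(-1,2).mean(0))
    return rect
rt=run("top",im,(350,420,105,250),(360,380,200,230))
run("scene",sc,(268,398,118,198),(350,372,148,180))
a=cv2.resize(im[195:245,355:415],None,fx=12,fy=12,interpolation=cv2.INTER_NEAREST)
b=cv2.resize(sc[130:200,335:405],None,fx=8,fy=8,interpolation=cv2.INTER_NEAREST)
cv2.imwrite("pics/z1.png",a);cv2.imwrite("pics/z2.png",b)
E
```

```text
top board mm ((544.7362670898438, -160.10174560546875), (89.9573974609375, 282.09698486328125), 85.44992065429688)
orange 13 ((373.42999267578125, 213.98997497558594), (2.828427314758301, 12.303659439086914), 8.130102157592773) [373.69230769 214.15384615]
scene board mm ((541.22607421875, -239.6075439453125), (263.3108825683594, 291.7452087402344), 85.52722930908203)
orange 163 ((362.4382019042969, 161.10110473632812), (12.891945838928223, 18.5883846282959), 12.994616508483887) [362.62576687 161.10429448]
```

View pics/z1.png

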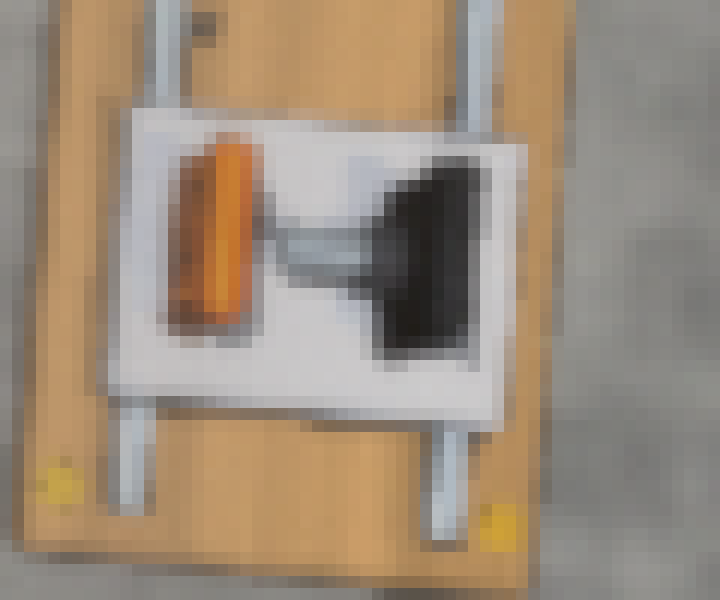

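View pics/z2.png

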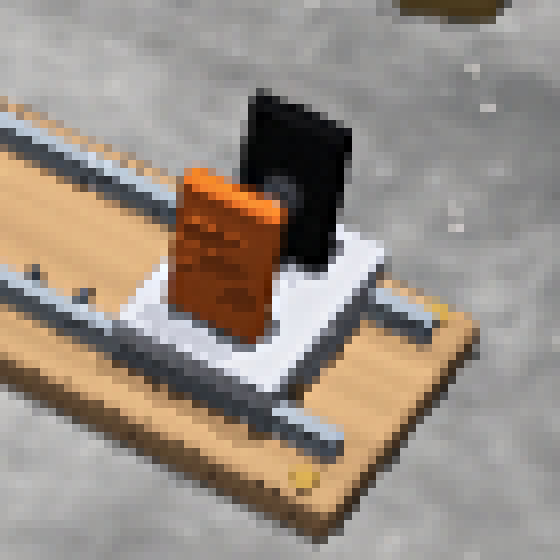

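Run:
```python
from h import *
th=np.radians(-4.55);X=np.array([np.cos(th),np.sin(th)]);Y=np.array([-X[1],X[0]])
# pixels read from zooms: top tops, tab outer/inner edge, fin
pt=lambda u,v:(355+u/12-.5,195+v/12-.5)
for nm,p,z in [("tab topL far",pt(215,135),.086),("tab top R far",pt(260,140),.086),("tab near outer",pt(200,322),.086),("tab near inner",pt(240,326),.086),("fin outer far",pt(484,158),.086),("fin outer near",pt(470,362),.086),("car FL",pt(133,108),.036),("car FR",pt(527,145),.036),("car BR",pt(500,430),.036),("car BL",pt(108,392),.036)]:
    d=ray("top",p,z)[:2]-np.array([.5447,-.1601]);print(nm,(d@X*1000).round(1),(d@Y*1000).round(1))
ps=lambda u,v:(335+u/8-.5,130+v/8-.5)
for nm,p in [("s fin far",ps(258,90)),("s fin near",ps(350,128)),("s tab far",ps(185,170)),("s tab near in",ps(288,208)),("s tab near out",ps(275,220))]:
    d=ray("scene",p,.086)[:2]-np.array([.5447,-.1601]);print(nm,(d@X*1000).round(1),(d@Y*1000).round(1))
g=np.array([.5447,-.1601])-.088*X;print(g)
```

```text
tab topL far -74.5 24.9
tab top R far -74.6 17.7
tab near outer -104.6 24.9
tab near inner -104.6 18.5
fin outer far -74.0 -18.1
fin outer near -106.7 -18.3
car FL -65.4 32.6
car FR -65.2 -34.4
car BR -113.7 -33.4
car BL -113.8 32.9
s fin far -74.2 -17.5
s fin near -101.5 -18.7
s tab far -74.0 20.8
s tab near in -103.0 17.5
s tab near out -102.4 23.4
[ 0.45697733 -0.15311904]
```

```bash
cat >> h.py <<'E'
from scipy.spatial.transform import Rotation as Ro
TH=np.radians(-4.55)
def togo(target):
    s=r.observe();Rt=Ro.from_rotvec(s["ee_rot"]);Y=np.array([-np.sin(TH),np.cos(TH),0])
    best=None
    for sg in(1,-1):
        y=sg*Y;z=np.array([0,0,-1.]);x=np.cross(y,z)
        T=Ro.from_matrix(np.c_[x,y,z]);d=(Rt.inv()*T).as_rotvec()
        if best is None or np.linalg.norm(d)<np.linalg.norm(best[0]):best=(d,sg)
    print("t",s["t"],"tcp",s["tcp_pos"].round(4),"F",s["contact_force"].round(1),"gap",round(s["finger_gap"],3),"q",s["joint_pos"].round(2))
    print("shift mm",(Rt.inv().apply(np.array(target)-s["tcp_pos"])*1000).round(1),"turn",best[0].round(4),"sg",best[1])
E
python3 - <<'E'
from h import *
togo([.456,-.153,.22])
print(Ro.from_rotvec(r.observe()["ee_rot"]).as_matrix().round(3))
E
```

```text
t 0.1 tcp [ 0.2276 -0.5003  0.3031] F [ 0.4  0.6 -0.4] gap 0.999 q [-1.35  0.26  1.54  0.    1.35 -0.2 ]
shift mm [ 351.6 -221.5   83.6] turn [-1.700e-03  1.000e-04  5.062e-01] sg -1
[[ 0.91   0.414 -0.   ]
 [ 0.414 -0.91   0.002]
 [ 0.    -0.002 -1.   ]]
```

apply_moves --pt "44 -28 10 0 0 0.063 1" --pt "88 -55 21 0 0 0.127 1" --pt "132 -83 31 0 0 0.19 1" --pt "176 -111 42 0 0 0.253 1" --pt "220 -138 52 0 0 0.316 1" --pt "264 -166 63 0 0 0.38 1" --pt "308 -194 73 0 0 0.443 1" --pt "352 -221 84 0 0 0.506 1" --pt "352 -221 84 0 0 0.506 1" --pt "352 -221 84 0 0 0.506 1" --grip_force 25

```text
t: 1.35
tcp_pos: [0.4563, -0.1534, 0.2195]
ee_rot: [-3.138, 0.122, 0.002]
contact_force: [-0.1, -1.3, 1.2]
finger_gap: 1.003
```

Run:
```python
from h import *
togo([.456,-.153,.124])
```

```text
t 1.35 tcp [ 0.4563 -0.1534  0.2195] F [-0.1 -1.3  1.2] gap 1.003 q [-0.56  0.21  1.82  0.    1.11  1.09]
shift mm [-0.2 -0.2 95.5] turn [-0.0013  0.0012  0.0019] sg -1
```

Run:
```python
from h import *
a=r.read_camera("top")[:,:,::-1];b=r.read_camera("scene")[:,:,::-1]
cv2.imwrite("pics/al.png",np.hstack([cv2.resize(a[100:260,300:450],None,fx=2.6,fy=2.6),cv2.resize(b[60:220,260:410],None,fx=2.6,fy=2.6)]))
```

```text
(no output)
```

View pics/al.png

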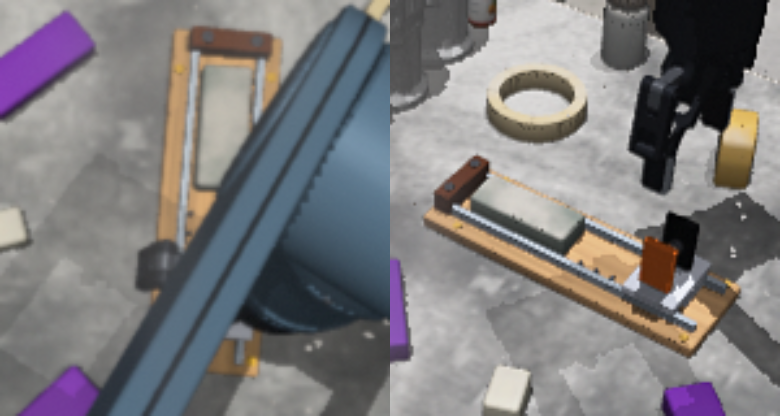

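The scene view shows the open jaws above the stop, with the fin and tab standing clear. Descending.

apply_moves --pt "0 0 25 0 0 0 1" --pt "0 0 50 0 0 0 1" --pt "0 0 75 0 0 0 1" --pt "0 0 94 0 0 0 1" --pt "0 0 95 0 0 0 1"

```text
t: 2.08
tcp_pos: [0.4549, -0.1552, 0.1239]
ee_rot: [-3.137, 0.129, 0.004]
contact_force: [0.6, 1.0, 0.2]
finger_gap: 0.997
```

Run:
```python
from h import *
togo([.456,-.153,.124])
b=r.read_camera("scene")[:,:,::-1]
cv2.imwrite("pics/dn.png",cv2.resize(b[60:220,260:460],None,fx=3.5,fy=3.5))
```

```text
t 2.075 tcp [ 0.4549 -0.1552  0.1239] F [0.6 1.  0.2] gap 0.997 q [-0.56  0.34  1.92  0.    0.88  1.09]
shift mm [ 0.9 -2.2 -0.1] turn [-0.0022  0.0028 -0.003 ] sg -1
```

View pics/dn.png

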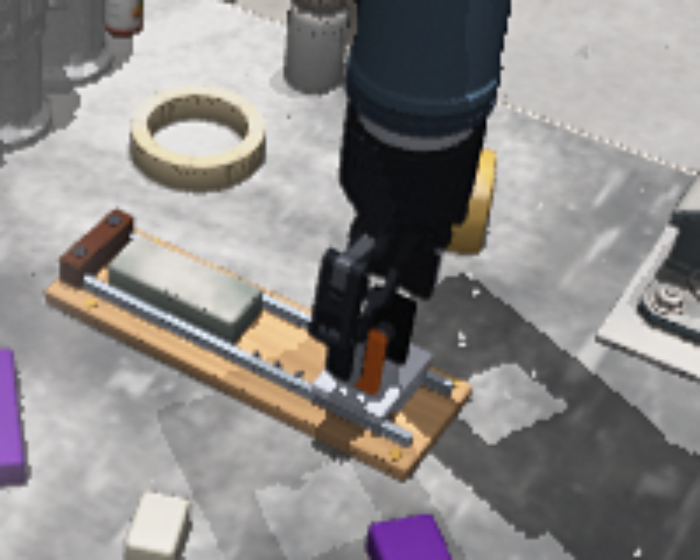

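apply_moves --pt "1 -2 0 0 0 0 1" --pt "1 -2 0 0 0 0 0.7" --pt "1 -2 0 0 0 0 0.5" --pt "1 -2 0 0 0 0 0.5" --grip_force 28

```text
t: 2.62
tcp_pos: [0.4569, -0.152, 0.1252]
ee_rot: [-3.135, 0.13, 0.001]
contact_force: [1.6, 9.0, 6.4]
finger_gap: 0.5
```

Run:
```python
from h import *
togo([.456,-.153,.124])
```

```text
t 2.625 tcp [ 0.4569 -0.152   0.1252] F [1.6 9.  6.4] gap 0.5 q [-0.56  0.34  1.92  0.    0.88  1.1 ]
shift mm [-0.8  1.1  1.2] turn [-0.004   0.0008 -0.0034] sg -1
```

The tab is touched first (9 N in +y), as expected. Now I'll squeeze.

apply_moves --pt "0 0 1 0 0 0 0.42" --pt "0 0 1 0 0 0 0.38" --pt "0 0 1 0 0 0 0.36" --pt "0 0 1 0 0 0 0.36" --grip_force 28

```text
t: 3.12
tcp_pos: [0.4587, -0.1545, 0.126]
ee_rot: [3.138, -0.129, 0.007]
contact_force: [-0.1, -7.7, 7.4]
finger_gap: 0.408
```

Run:
```python
from h import *
togo([.456,-.153,.124])
b=r.read_camera("scene")[:,:,::-1]
cv2.imwrite("pics/sq.png",cv2.resize(b[120:210,310:410],None,fx=6,fy=6))
```

```text
t 3.125 tcp [ 0.4587 -0.1545  0.126 ] F [-0.1 -7.7  7.4] gap 0.408 q [-0.56  0.34  1.92  0.    0.88  1.1 ]
shift mm [-2.8 -1.2  2. ] turn [ 0.0008 -0.0042 -0.0028] sg -1
```

View pics/sq.png

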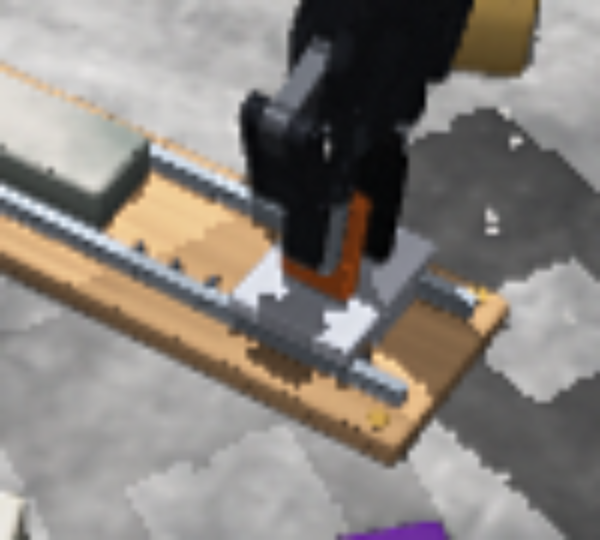

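Gap 0.408 (about 35 mm), so the tab is fully squeezed, with the pads on its face. Holding it, then sliding along tool x.

apply_moves --pt "0 0.5 0 0 0 0 0.36" --pt "0 0.5 0 0 0 0 0.36" --pt "7 0.5 0 0 0 0 0.36" --pt "14 0.5 0 0 0 0 0.36" --pt "21 0.5 0 0 0 0 0.36" --pt "28 0.5 0 0 0 0 0.36" --pt "35 0.5 0 0 0 0 0.36" --pt "40 0.5 0 0 0 0 0.36"

```text
t: 4.18
tcp_pos: [0.4991, -0.1581, 0.1262]
ee_rot: [3.138, -0.129, 0.007]
contact_force: [-1.1, 1.5, 5.3]
finger_gap: 0.401
```

Run:
```python
from h import *
togo([.456+.08*np.cos(TH),-.153+.08*np.sin(TH),.124])
b=r.read_camera("scene")[:,:,::-1]
cv2.imwrite("pics/s1.png",cv2.resize(b[100:210,270:410],None,fx=5,fy=5))
```

```text
t 4.175 tcp [ 0.4991 -0.1581  0.1262] F [-1.1  1.5  5.3] gap 0.401 q [-0.52  0.4   1.82  0.    0.92  1.13]
shift mm [36.6 -1.7  2.3] turn [ 0.0004 -0.0042 -0.0027] sg -1
```

View pics/s1.png

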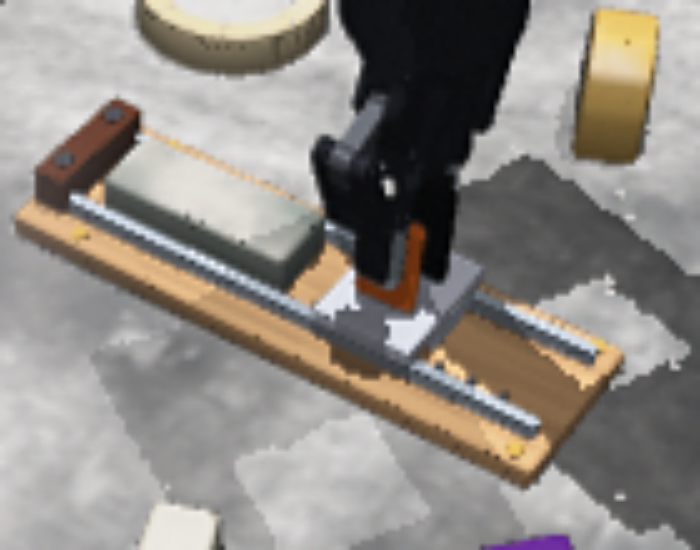

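The stop slides easily with the tab still squeezed. It is now about 40 mm along and still short of the stone.

apply_moves --pt "6 0 0 0 0 0 0.36" --pt "12 0 0 0 0 0 0.36" --pt "18 0 0 0 0 0 0.36" --pt "23 0 0 0 0 0 0.36" --pt "28 0 0 0 0 0 0.36" --pt "32 0 0 0 0 0 0.36" --pt "32 0 0 0 0 0 0.36"

```text
t: 5.1
tcp_pos: [0.5313, -0.1606, 0.1262]
ee_rot: [3.139, -0.129, 0.006]
contact_force: [-1.2, 1.7, 5.1]
finger_gap: 0.405
```

Run:
```python
from h import *
togo([.456+.08*np.cos(TH),-.153+.08*np.sin(TH),.124])
b=r.read_camera("scene")[:,:,::-1]
cv2.imwrite("pics/s2.png",cv2.resize(b[100:210,270:410],None,fx=5,fy=5))
```

```text
t 5.1 tcp [ 0.5313 -0.1606  0.1262] F [-1.2  1.7  5.1] gap 0.405 q [-0.5   0.45  1.74  0.    0.95  1.16]
shift mm [ 4.3 -1.6  2.2] turn [ 0.0001 -0.004  -0.0028] sg -1
```

View pics/s2.png

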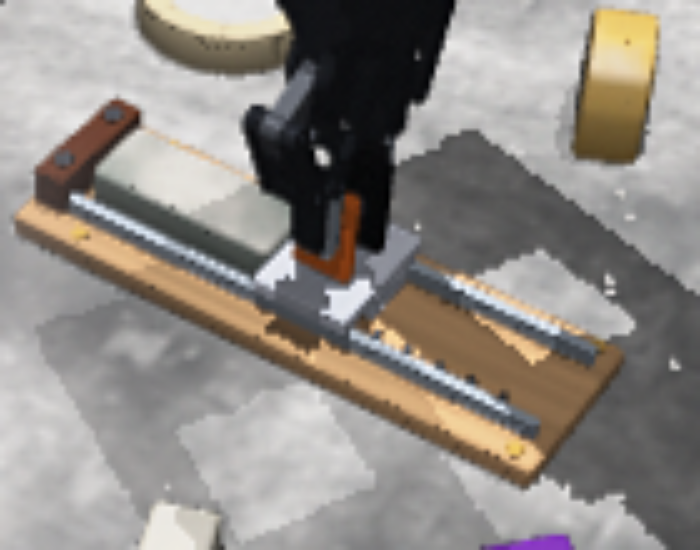

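The stop is now against the stone, with a small gap left to the end block. Creeping on until the force rises.

apply_moves --pt "2 0 0 0 0 0 0.36" --pt "4 0 0 0 0 0 0.36" --pt "5 0 0 0 0 0 0.36" --pt "5 0 0 0 0 0 0.36"

```text
t: 5.65
tcp_pos: [0.5361, -0.161, 0.1262]
ee_rot: [3.139, -0.129, 0.006]
contact_force: [-2.5, 1.6, 5.1]
finger_gap: 0.407
```

Run:
```python
from h import *
togo([.456+.08*np.cos(TH),-.153+.08*np.sin(TH),.124])
b=r.read_camera("scene")[:,:,::-1]
cv2.imwrite("pics/s3.png",cv2.resize(b[100:210,270:410],None,fx=5,fy=5))
```

```text
t 5.65 tcp [ 0.5361 -0.161   0.1262] F [-2.5  1.6  5.1] gap 0.407 q [-0.49  0.45  1.73  0.    0.95  1.16]
shift mm [-0.5 -1.6  2.2] turn [ 0.     -0.0037 -0.0028] sg -1
```

View pics/s3.png

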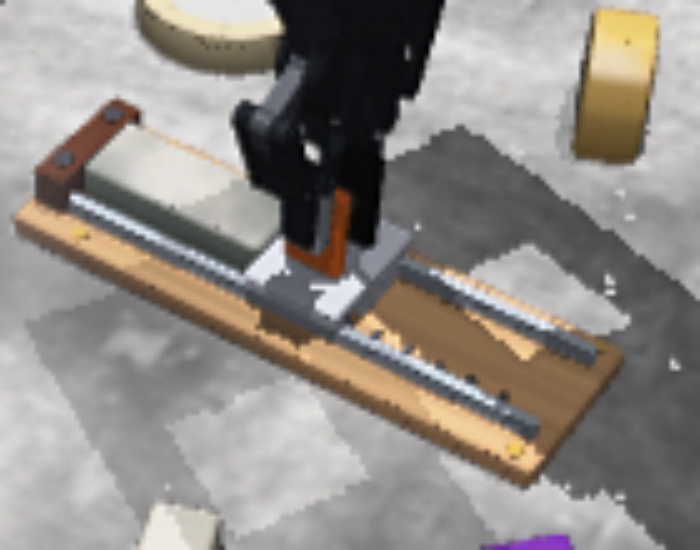

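Only 2.5 N so far, and the gap is nearly closed. A bit further.

apply_moves --pt "1 0 0 0 0 0 0.36" --pt "2 0 0 0 0 0 0.36" --pt "3 0 0 0 0 0 0.36" --pt "3 0 0 0 0 0 0.36"

```text
t: 6.2
tcp_pos: [0.5369, -0.1611, 0.1262]
ee_rot: [-3.139, 0.129, 0.002]
contact_force: [-10.9, 0.7, 10.2]
finger_gap: 0.403
```

The force rose to 11 N while the arm advanced only 0.8 of the 3 mm, so the stone is snug. Releasing.

apply_moves --pt "0 0 0 0 0 0 0.4" --pt "0 0 0 0 0 0 0.6" --pt "0 0 0 0 0 0 0.9" --pt "0 0 0 0 0 0 1" --pt "0 0 0 0 0 0 1"

```text
t: 6.82
tcp_pos: [0.5372, -0.1615, 0.1263]
ee_rot: [3.139, -0.129, -0.001]
contact_force: [0.1, 0.0, -0.5]
finger_gap: 1.002
```

Run:
```python
from h import *
togo([.456+.08*np.cos(TH),-.153+.08*np.sin(TH),.124])
b=r.read_camera("scene")[:,:,::-1]
cv2.imwrite("pics/r1.png",cv2.resize(b[100:210,270:410],None,fx=5,fy=5))
```

```text
t 6.825 tcp [ 0.5372 -0.1615  0.1263] F [ 0.1  0.  -0.5] gap 1.002 q [-0.49  0.46  1.72 -0.    0.96  1.16]
shift mm [-1.6 -2.1  2.3] turn [ 0.0004  0.0005 -0.0027] sg -1
```

View pics/r1.png

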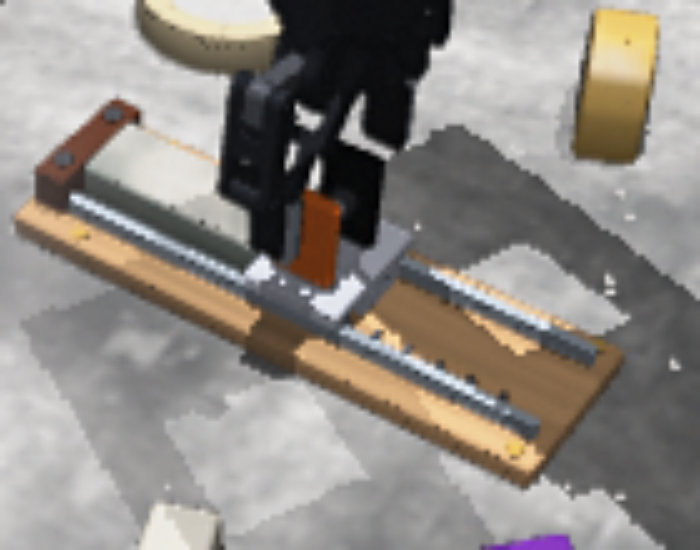

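The tab has sprung out, the jaws are clear and the force reads about 0. Retracting straight up, then I'll check from above.

apply_moves --pt "0 0 -20 0 0 0 1" --pt "0 0 -50 0 0 0 1" --pt "0 0 -90 0 0 0 1" --pt "0 0 -120 0 0 0 1" --pt "-50 20 -120 0 0 0 1" --pt "-90 60 -120 0 0 0 1" --pt "-120 110 -120 0 0 0 1" --pt "-140 165 -120 0 0 0 1" --pt "-150 215 -120 0 0 0 1" --pt "-150 215 -120 0 0 0 1"

```text
t: 8.12
tcp_pos: [0.3688, -0.367, 0.2466]
ee_rot: [3.136, -0.136, -0.0]
contact_force: [0.6, -0.4, -0.1]
finger_gap: 0.999
```

Run:
```python
from h import *
print(r.observe()["contact_force"])
b=r.read_camera("scene")[:,:,::-1];a=r.read_camera("top")[:,:,::-1]
cv2.imwrite("pics/top_e.png",a);cv2.imwrite("pics/scene_e.png",b)
cv2.imwrite("pics/e.png",np.hstack([cv2.resize(a[100:250,340:430],None,fx=4,fy=4),cv2.resize(b[100:210,270:410],(430,600),fx=0,fy=0)[:, :430]]))
```

```text
[ 0.64620967 -0.43863155 -0.12035949]
```

View pics/e.png

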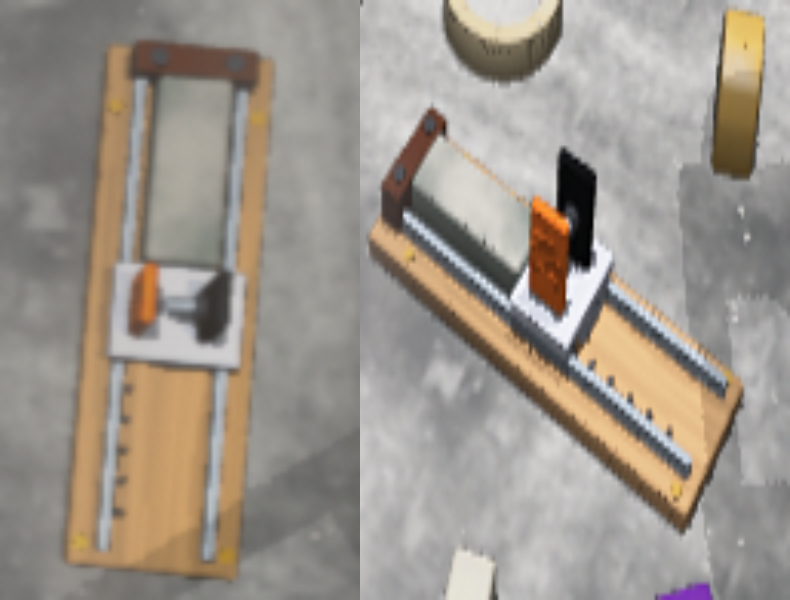

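View pics/top_e.png

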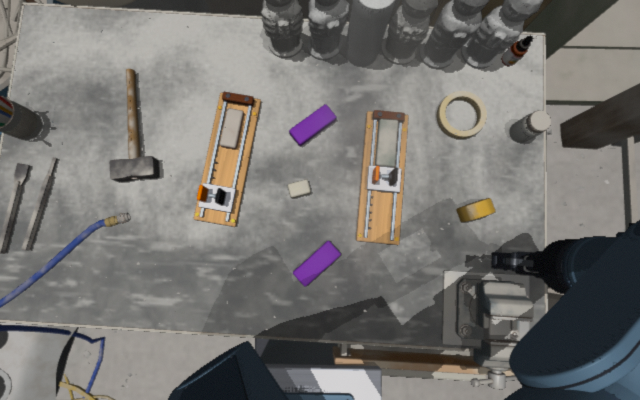

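Stone is between the stop and end block; red holder at (228,160) looks unchanged. I'll check the tab travel and stop position numerically.

Run:
```python
from h import *
th=TH;X=np.array([np.cos(th),np.sin(th)]);Y=np.array([-X[1],X[0]])
def ctr(f,n,w,lo,hi,z=.086):
    im=cv2.imread(f);x0,x1,y0,y1=w;m=cv2.inRange(cv2.cvtColor(im[y0:y1,x0:x1],cv2.COLOR_BGR2HSV),lo,hi)
    P=cv2.findNonZero(m).reshape(-1,2)+[x0,y0]
    W=np.array([(ray(n,p,z)[:2]-[.5447,-.1601])*1000 for p in P]);return len(P),np.percentile(W@X,[2,50,98]).round(1),np.percentile(W@Y,[2,50,98]).round(1)
T0=(362,382,200,230);T1=(368,388,160,188)
o=((4,150,150),(16,255,255));k=((0,0,0),(180,255,75))
print("tab",ctr("pics/top0.png","top",T0,*o),ctr("pics/top_e.png","top",T1,*o))
F0=(383,400,203,228);F1=(386,402,163,188)
print("fin",ctr("pics/top0.png","top",F0,*k),ctr("pics/top_e.png","top",F1,*k))
a=cv2.imread("pics/top0.png");b=cv2.imread("pics/top_e.png")
print("red diff",cv2.absdiff(a,b)[180:232,190:242].mean())
```

```text
tab (47, array([-102. ,  -90. ,  -76.8]), array([18.6, 21.6, 24.6])) (48, array([-22.4, -11.1,   3.6]), array([18.6, 21.8, 24.9]))
fin (102, array([-104.4,  -92.3,  -77.3]), array([-16.4, -10.2,  -2.6])) (97, array([-28.8, -15. ,   1.4]), array([-16.1, -10.4,  -2.8]))
red diff 5.090729783037475
```

Run:
```python
from h import *
for f in("top0","top_e"):
    im=cv2.imread(f"pics/{f}.png");m=cv2.inRange(cv2.cvtColor(im,cv2.COLOR_BGR2HSV)[175:225,190:215],(3,180,100),(12,255,255));P=cv2.findNonZero(m)
    print(f,None if P is None else (len(P),P.reshape(-1,2).mean(0)))
r.sign_off()
```

```text
top0 None
top_e None
the job is handed in; nothing more can be done
```

I squeezed the orange tab on the right-hand holder, the one with the grey-green stone. Keeping it squeezed, I slid the stop up until the stone was snug, then let go and backed the arm away. The job was handed in at about 8 s on the robot's clock; sign-off gives no verdict.

- **Snug:** the push force rose to about 11 N while the arm gained only 0.8 of the last 3 mm. In the top view the stop moved about 79 mm (from -90 to -11 mm along the holder), against the 80 mm expected.
- **Locked:** after release the tab is back at its starting offset from the holder's centreline, 21.8 mm against 21.6 mm before.
- **Stone:** it sits between the stop and the end block in both views, with no visible gap.
- **Arm:** it stands clear of everything and reads under 1 N.
- **Other holder:** it looks the same in the top picture before and after. The number checks did not confirm this:
  - My colour mask for its tab found no pixels in either picture.
  - The pixel difference averaged 5 grey levels, and I did not find the cause.

  The arm did not go near that holder.

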